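One bracket to a pocket

ROBOT

A 7-joint arm with a two-finger parallel gripper is mounted at the origin on a cart in front of the work surface, level with it; the furniture and walls round the work are solid. World frame = base frame: x ahead of the robot, y to its left, z up, the work surface at z = 0. Lengths are in m, angles in rad, forces in N, time in s.
With the tool pointing down it reaches from about 0.35 to 0.9 m from the base axis. Payload 8.1 kg.
Tool frame: the origin (TCP) lies at the very end of the fingers, on their centre line; the grasp point (between the pads) lies 19 mm behind it; z points along the fingers, y is the line along which they close (so a half turn about z gives the same grasp; the last joint's range is limited). The gripper opens to 92 mm and grips with 3 to 60 N. Pads are 19 mm wide; open, the fingers measure 130 mm over their backs; the gripper's body (75 mm by 190 mm) begins 47 mm behind the grasp point.
Start: joints at [-1.355, 0.434, 0.025, 1.573, -0.012, 1.134, -0.075], TCP at [0.196, 0.594, 0.227] pointing down, gripper open.
Joint ranges: [-2.62, 2.62], [-0.44, 2.09], [-1.27, 1.32], [0.08, 2.57], [-1.32, 4.46], [0.12, 2], [-2.74, 2.74]. Speed limits (rad/s): [2.22, 2.22, 3.01, 3.01, 3.14, 3.14, 3.14].

INTERFACE

Orientations are given as a rotation vector (axis times angle).
In Python, from plant import bot gives the robot as it stands.
- The arm moves only by the tool apply_moves, never from a script. Its argument "deltas" is a list of rows, each a list of 3 entries, a list of its own where there are three numbers: the opening, from 0 (shut) to 1 (fully open), then the shift along the tool's x, y, z in m, then the turn about the tool's z in degrees. A call has exactly 10 rows; each row shifts and turns the commanded pose from where the row before left it, along the tool's axes as they then stand; what a row does not reach is not made up. A row lasts 1/12 s, in which the tool goes at most 41.7 mm and 7.16 degrees, less where a joint would pass 70% of its speed; a pose out of reach is approached as far as the arm can. A call is refused whole if a number of a shift passes 0.0417 or a number of a turn 7.16, either way. A call with a gripper value outside its range is refused whole. The fingers move at their own pace and stop on an object; the grip force is fixed at half the most. Time passes only in rows, so rows that do not move let the fingers close, or fill a call up. It gives the time, the measured TCP pose, the force, the opening and the grip force at its end, in the units of the state.
- bot.read_state(): the state, without advancing time (a new reading comes with each control period).
- bot.camera(name): name is "scene" or "top" or "wrist"; returns a dict with "pixels" (420x560x3 uint8, blue, green, red), "intrinsics" (3x3 intrinsics, pixels), "dist" ([k1, k2, p1, p2, k3] as OpenCV has them; the pictures are not rectified), "extrinsics" (4x4, takes a point from world to camera coordinates); the wrist camera has in their place "tool_from_camera" (4x4, takes a point from camera to tool coordinates, whose origin is the TCP and whose axes are the flange's). Camera axes: x right, y down, z forward; pixel columns grow to the right and rows downward; lengths in m; the calibration is good to about 2 mm. A picture is of the moment at which its call begins: read the wrist's pose just before it. There is no depth.
- bot.finish_job(): hands the job in; it is judged then, once.
The state is a dict: "time_s": time; "joint_positions": joint angles; "joint_velocities": joint speeds; "tau": joint torques, N m; "eef_pos": TCP position; "eef_rot": TCP orientation; "force": force on the tool from outside, world axes, zero at the start; "ft_torque": the same for the moment, N m; "width": opening from 0.0 (shut) to 1.0 (fully open); "grasp_force": force on a finger pad.
Only numpy, scipy, OpenCV 4.12 (cv2) and the standard library are available. Lean on these libraries where they do the work, as an engineer would, in place of code of your own. Each camera call takes 0.05 s, during which the arm holds its last target. There are 200 camera calls.

TASK

The finished aluminium brackets travel to assembly in the tray with the four blue pockets, one to a pocket so that their faces do not knock together; two pockets are already filled. Put the two brackets that stand on the bench into the two empty pockets, one in each, standing upright on their feet on the pocket floor.

Things in the scene. Friction and masses are not known exactly. Their poses are not given: they have to be found in the camera images.
- bracket_1: Drilled L-shaped aluminium bracket, loose on the bench, foot down, either empty pocket will do. Origin: centre of its underside, z up. Foot 26 (x) by 34 (y) by 12 mm high. Upright plate 30 mm wide in x, 11 mm thick at y = -17 to -6 mm, z = 14 to 40 mm: grip it from above across x at y = -11.5 mm, about 30 mm up. 60 to 130 g.
- bracket_2: Drilled L-shaped aluminium bracket, loose on the bench, foot down, either empty pocket will do. Origin: centre of its underside, z up. Foot 26 (x) by 34 (y) by 12 mm high. Upright plate 30 mm wide in x, 11 mm thick at y = -17 to -6 mm, z = 14 to 40 mm: grip it from above across x at y = -11.5 mm, about 30 mm up. 60 to 130 g.
- pocket_1: Empty blue plastic pocket, one of four (2 x 2, 94 mm apart) in a fixed tray; which of the four varies (the filled two are not listed). Origin: centre of its underside, 4 mm above the bench; x, y along its walls. Outside 92x92x20 mm, inside 84x84 mm: inner floor at z = 4 mm, rim at z = 20 mm. Keep fingers under 80 mm overall below the rim.
- pocket_2: Empty blue plastic pocket, one of four (2 x 2, 94 mm apart) in a fixed tray; which of the four varies. Origin: centre of its underside, 4 mm above the bench; x, y along its walls. Outside 92x92x20 mm, inside 84x84 mm: inner floor at z = 4 mm, rim at z = 20 mm. Keep fingers under 80 mm overall below the rim.

How it is judged:
At the end, for the whole second after the job is handed in: Each of the two pockets that were empty holds one of the two brackets from the bench (origin within 42 mm of the pocket's centre, underside less than 6 mm above the pocket floor), upright within 10 degrees and at rest (((horizontal distance between bracket_1 and pocket_1 below 0.042 m and z of bracket_1 in the frame of pocket_1 between 0 and 0.01 m and horizontal distance between bracket_2 and pocket_2 below 0.042 m and z of bracket_2 in the frame of pocket_2 between 0 and 0.01 m) or (horizontal distance between bracket_1 and pocket_2 below 0.042 m and z of bracket_1 in the frame of pocket_2 between 0 and 0.01 m and horizontal distance between bracket_2 and pocket_1 below 0.042 m and z of bracket_2 in the frame of pocket_1 between 0 and 0.01 m)) and angle between each of bracket_1, bracket_2's own z axis and vertical below 0.175 rad and linear speed of each of bracket_1, bracket_2 below 0.02 m/s); the robot touches nothing.
It also fails if it takes over 54 s, if anything falls off the work surface, if the arm or the gripper's body presses on something with over 40 N, if the wrist force passes 120 N, or if a joint passes its speed limit or range.

## Working session

There is one attempt and no reset: what is moved stays moved. The work goes in short steps, Python scripts to look and compute and a tool call to move; the robot and the scene stay as the last step left them, time stands still between calls to the robot, and variables do not carry over. Pictures are saved under pics/ and viewed, at most 10 in all, crops included, and the job is handed in when it is done.

Besides the shell and the picture viewer there is one more tool, called after ">>>" as a command line: name --argument value ..., lists and objects as JSON in quotes. apply_moves: Moves the arm, as the interface text tells. Its arguments: {"type":"object","properties":{"deltas":{"type":"array","items":{"type":"array"}}},"required":["deltas"]}

```bash
ls; mkdir -p pics
python3 - <<'E'
from plant import bot
import cv2,numpy as np,pickle
s=bot.read_state();print({k:np.round(v,3).tolist() for k,v in s.items()})
d={}
for n in("top","scene"):
    c=bot.camera(n);d[n]=c;cv2.imwrite(f"pics/{n}0.png",c["pixels"])
pickle.dump(d,open("c0.pkl","wb"))
for n in d: print(n,np.round(d[n]["extrinsics"],3).tolist(),d[n]["intrinsics"].tolist(),d[n]["dist"])
E
```

```text
pics
{'time_s': 0.0, 'joint_positions': [-1.355, 0.435, 0.025, 1.574, -0.012, 1.134, -0.075], 'joint_velocities': [-0.001, -0.002, -0.002, 0.001, 0.001, 0.001, 0.0], 'tau': [-0.0, -66.785, 0.985, -31.446, -0.061, 0.043, 0.0], 'eef_pos': [0.196, 0.593, 0.226], 'eef_rot': [-0.499, -3.102, 0.002], 'force': [0.122, 0.69, 0.288], 'ft_torque': [-0.008, -0.022, 0.057], 'grasp_force': 0.0, 'width': 0.996}
top [[0.013, -1.0, 0.001, -0.116], [-0.978, -0.013, -0.208, 0.48], [0.207, 0.002, -0.978, 0.889], [0.0, 0.0, 0.0, 1.0]] [[440.41826130972095, 0.0, 279.7602369827549], [0.0, 440.41826130972095, 211.0137948718776], [0.0, 0.0, 1.0]] [-0.13628944  0.          0.          0.          0.        ]
scene [[0.521, -0.854, 0.01, -0.362], [-0.358, -0.23, -0.905, 0.19], [0.775, 0.467, -0.425, 0.568], [0.0, 0.0, 0.0, 1.0]] [[458.838633738899, 0.0, 283.4773590777497], [0.0, 458.838633738899, 210.09419889940756], [0.0, 0.0, 1.0]] [-0.07888396  0.          0.          0.          0.        ]
```

View pics/top0.png

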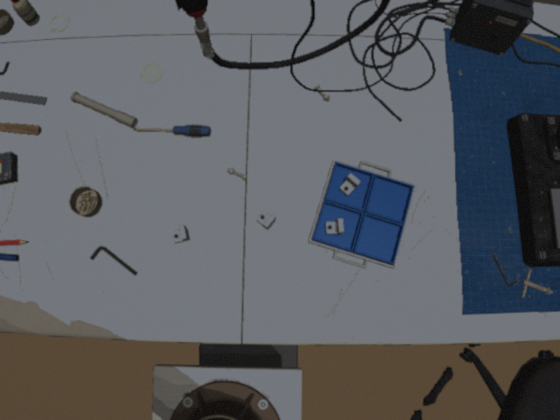

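View pics/scene0.png

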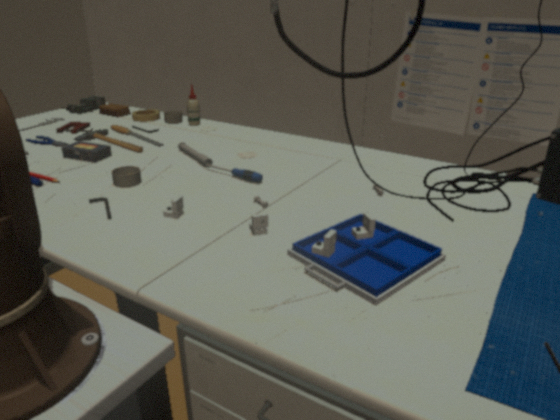

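The top view shows the loose brackets at about (180,234) and (266,219). The tray is centred at about (362,214), with its left two pockets filled, so the right-hand (−y) two at about (390,193) and (380,238) are empty. The scene view agrees: brackets at (174,208) and (260,225), tray at (367,255).

```bash
cat > h.py <<'E'
import numpy as np,cv2
from scipy.spatial.transform import Rotation as R
def ray(c,pts,z,T=None):
    """pixels -> world points on plane z; T = world_from_camera"""
    T=np.linalg.inv(c["extrinsics"]) if T is None else T
    n=cv2.undistortPoints(np.array(pts,float).reshape(-1,1,2),c["intrinsics"],np.array(c["dist"])).reshape(-1,2)
    d=np.c_[n,np.ones(len(n))]@T[:3,:3].T
    o=T[:3,3]
    return o+d*((z-o[2])/d[:,2])[:,None]
def wristT(s,c):
    T=np.eye(4);T[:3,:3]=R.from_rotvec(s["eef_rot"]).as_matrix();T[:3,3]=s["eef_pos"]
    return T@c["tool_from_camera"]
E
python3 - <<'E'
import pickle,cv2,numpy as np
from h import *
d=pickle.load(open("c0.pkl","rb"));c=d["top"];im=c["pixels"]
hsv=cv2.cvtColor(im,cv2.COLOR_BGR2HSV)
m=cv2.inRange(hsv,(100,150,60),(125,255,255));m[:, :300]=0;m[:,425:]=0
m=cv2.morphologyEx(m,cv2.MORPH_CLOSE,np.ones((25,25)))
cs,_=cv2.findContours(m,0,2);k=max(cs,key=cv2.contourArea)
P=ray(c,k.reshape(-1,2),0.024)[:,:2]
r=cv2.minAreaRect((P*1000).astype(np.float32));print("tray",r)
print(cv2.boxPoints(r))
for p in [(180,234),(266,219),(349,184),(334,227)]: print(p,ray(c,[p],0.02)[0].round(3))
f=lambda i,x,y,w:cv2.resize(i[y-w:y+w,x-w:x+w],(390,290),interpolation=cv2.INTER_CUBIC)
s=d["scene"]["pixels"]
g=lambda i,x,y:cv2.resize(i[y-20:y+20,x-27:x+27],(400,300),interpolation=cv2.INTER_CUBIC)
cv2.imwrite("pics/crop0.png",np.vstack([np.hstack([g(im,180,234),g(im,266,219)]),np.hstack([g(s,174,208),g(s,260,225)])]))
E
```

```text
tray ((487.2723083496094, -294.80267333984375), (182.1875762939453, 183.5009307861328), 73.27452087402344)
[[ 373.18784 -355.63815]
 [ 548.92566 -408.44724]
 [ 601.3568  -233.9672 ]
 [ 425.61896 -181.15811]]
(180, 234) [0.433 0.108 0.02 ]
(266, 219) [ 0.47 -0.08  0.02]
(349, 184) [ 0.552 -0.264  0.02 ]
(334, 227) [ 0.454 -0.229  0.02 ]
```

View pics/crop0.png

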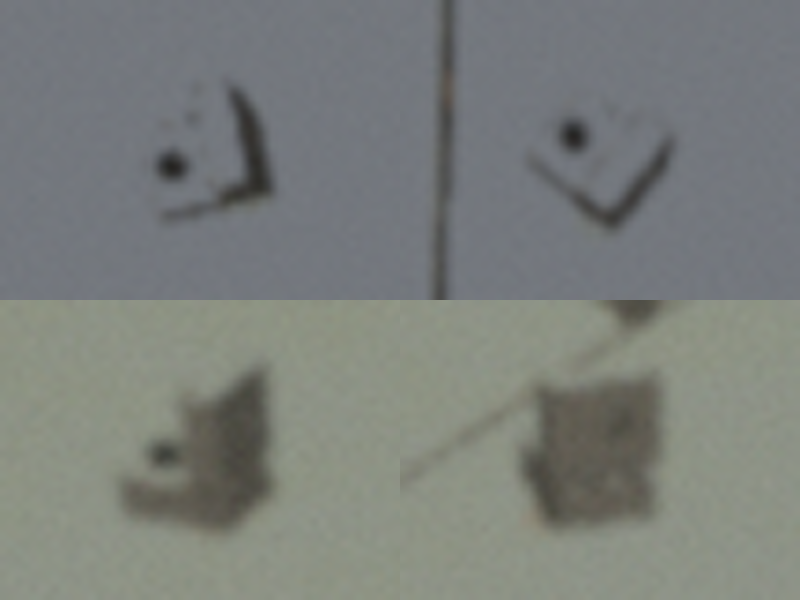

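The crops show bracket 1's plate on its −y side, yaw about +14°. Bracket 2's plate faces (−x,−y), yaw about −38°. I'm moving the arm over bracket 1 for a wrist view.

>>> apply_moves --deltas '[[1, [-0.04, -0.012, 0], 4.1], [1, [-0.04, -0.012, 0], 4.1], [1, [-0.04, -0.012, 0], 4.1], [1, [-0.04, -0.012, 0], 4.1], [1, [-0.04, -0.012, 0], 4.1], [1, [-0.04, -0.012, 0], 4.1], [1, [-0.039, -0.012, 0], 4.1], [1, [-0.039, -0.012, 0], 4.1], [1, [-0.038, -0.012, 0], 4.1], [1, [-0.036, -0.012, 0], 4.1]]'

```text
time_s: 0.93
eef_pos: [0.4351, 0.2695, 0.2265]
eef_rot: [1.56, 2.727, -0.0]
force: [0.1, 0.2, -0.2]
width: 0.998
grasp_force: 0.0
```

```bash
cat >> h.py <<'E'
def go(s,xyz,yaw_y=None):
    """print tool-axis shift to reach xyz, and turn about tool z (deg) so tool y (mod 180) has world yaw yaw_y"""
    M=R.from_rotvec(s["eef_rot"]).as_matrix()
    print("t",round(s["time_s"],2),"pos",np.round(s["eef_pos"],4),"toolx",M[:,0].round(3),"tooly",M[:,1].round(3),"z",M[:,2].round(3),"q",np.round(s["joint_positions"],2))
    cur=np.degrees(np.arctan2(M[1,1],M[0,1]))
    print("  shift (before turn)",(M.T@(np.array(xyz)-s["eef_pos"])).round(4))
    if yaw_y is not None:
        t=-((yaw_y-cur+90)%180-90); a=np.radians(t)
        M2=M@R.from_rotvec([0,0,a]).as_matrix()
        print("  turn",t.round(2),"shift after turn",(M2.T@(np.array(xyz)-s["eef_pos"])).round(4))
E
python3 - <<'E'
from plant import bot
from h import *
s=bot.read_state();go(s,[.433,.108,.2],14)
c=bot.camera("wrist");print(c["tool_from_camera"].round(3))
E
```

```text
t 0.93 pos [0.4351 0.2695 0.2265] toolx [-0.507  0.862 -0.   ] tooly [ 0.862  0.507 -0.   ] z [ 0. -0. -1.] q [-0.9   0.25  0.3   1.86 -0.08  1.04 -0.04]
  shift (before turn) [-0.1381 -0.0837  0.0266]
  turn 16.47 shift after turn [-0.1561 -0.0411  0.0266]
[[-0.    -0.951 -0.309  0.084]
 [ 1.    -0.     0.    -0.001]
 [-0.    -0.309  0.951 -0.159]
 [ 0.     0.     0.     1.   ]]
```

>>> apply_moves --deltas '[[1, [0, 0, 0.012], 5.5], [1, [0, 0, 0.012], 5.5], [1, [0, 0, 0.012], 5.5], [1, [-0.031, -0.008, 0.01], 0], [1, [-0.031, -0.008, 0.01], 0], [1, [-0.031, -0.008, 0.01], 0], [1, [-0.031, -0.008, 0.01], 0], [1, [-0.031, -0.009, 0], 0], [1, [0, 0, 0], 0], [1, [0, 0, 0], 0]]'

```text
time_s: 1.82
eef_pos: [0.4323, 0.11, 0.1506]
eef_rot: [-1.933, -2.476, 0.001]
force: [-0.0, 0.5, 1.0]
width: 1.005
grasp_force: 0.0
```

Run:
```python
from plant import bot
from h import *
import pickle
s=bot.read_state();go(s,[.433,.108,.12],14)
c=bot.camera("wrist");pickle.dump((s,c),open("w1.pkl","wb"));cv2.imwrite("pics/w1.png",c["pixels"])
```

```text
t 1.82 pos [0.4323 0.11   0.1506] toolx [-0.243  0.97  -0.   ] tooly [ 0.97   0.243 -0.001] z [-0.001 -0.    -1.   ] q [-0.7   0.24  0.4   2.11 -0.13  0.81  0.02]
  shift (before turn) [-0.0021  0.0002  0.0306]
  turn 0.04 shift after turn [-0.0021  0.0002  0.0306]
```

View pics/w1.png

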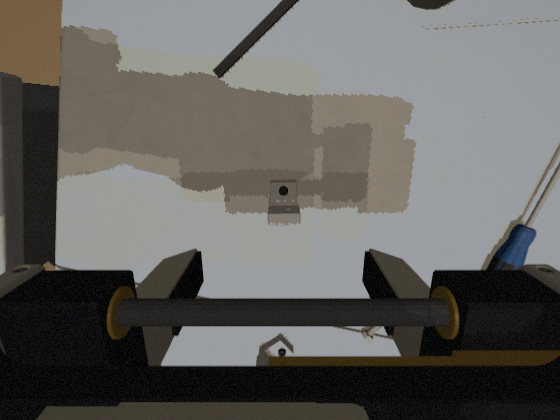

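The wrist view shows bracket 1 at (284,200), foot hole at (284,190), plate nearest the gripper and square to the picture. Bracket 2 is at about (281,350) behind the gripper.

Run:
```python
from h import *
import pickle
s,c=pickle.load(open("w1.pkl","rb"));im=c["pixels"]
print(c["intrinsics"][0],c["dist"])
a=cv2.resize(im[175:230,260:310],None,fx=10,fy=10,interpolation=cv2.INTER_CUBIC)
cv2.imwrite("pics/w1c.png",cv2.normalize(a,None,0,255,cv2.NORM_MINMAX))
T=wristT(s,c)
for p in [(284,190)]: print(ray(c,[p],.012,T))
```

```text
[309.35840631   0.         282.52304962] [-0.00248224  0.          0.          0.          0.        ]
[[0.4307316  0.11930611 0.012     ]]
```

View pics/w1c.png

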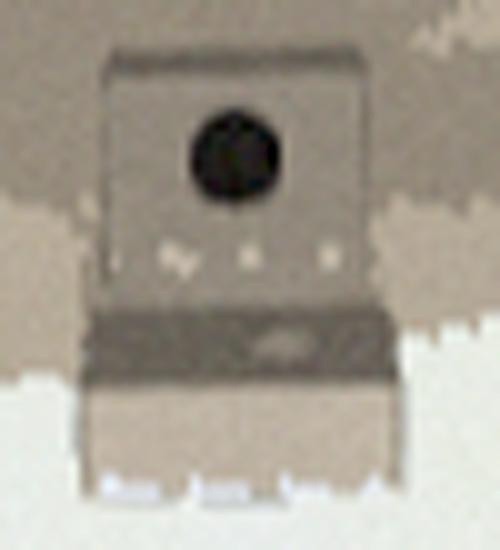

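The crop shows the plate top's front edge (z 40 mm) from (268.5,213.2) to (300,213.0), and the foot's front top edge (z 12 mm) from (270.5,182) to (296.7,182).

Run:
```python
from h import *
import pickle
s,c=pickle.load(open("w1.pkl","rb"));T=wristT(s,c)
a=ray(c,[(268.3,212.9),(300,212.8),(268.3,223.5),(300,223.5)],.04,T);print(a.round(4))
b=ray(c,[(270.3,182),(296.5,182)],.012,T);print(b.round(4))
print(np.linalg.norm(a[0]-a[1]),np.linalg.norm(b[0]-b[1]))
ang=np.degrees(np.arctan2(*(a[1]-a[0])[[1,0]]));print(ang)
t=a.mean(0);print("plate centre",t)
v=b.mean(0)-a[:2].mean(0);print("front foot - plate front",np.linalg.norm(v[:2]),"exp .023",np.degrees(np.arctan2(v[1],v[0]))-90)
go(s,[t[0],t[1],.011],ang)
# bracket2 rough view
top=pickle.load(open("c0.pkl","rb"))["top"]
print(ray(top,[(573/7.41+0,0)],0) is not None)
```

```text
[[0.4202 0.1016 0.04  ]
 [0.4484 0.1088 0.04  ]
 [0.4226 0.0915 0.04  ]
 [0.4511 0.0987 0.04  ]]
[[0.4157 0.1239 0.012 ]
 [0.4407 0.1301 0.012 ]]
0.02909255773535225 0.0257093295880421
14.22912546665551
plate centre [0.43556979 0.10015951 0.04      ]
front foot - plate front 0.022626699356683738 exp .023 15.661527118379155
t 1.82 pos [0.4323 0.11   0.1506] toolx [-0.243  0.97  -0.   ] tooly [ 0.97   0.243 -0.001] z [-0.001 -0.    -1.   ] q [-0.7   0.24  0.4   2.11 -0.13  0.81  0.02]
  shift (before turn) [-0.0103  0.0009  0.1396]
  turn -0.19 shift after turn [-0.0103  0.0008  0.1396]
True
```

>>> apply_moves --deltas '[[1, [-0.005, 0.001, 0.01], 0], [1, [-0.0053, 0, 0.02], 0], [1, [0, 0, 0.025], 0], [1, [0, 0, 0.025], 0], [1, [0, 0, 0.025], 0], [1, [0, 0, 0.02], 0], [1, [0, 0, 0.014], 0], [1, [0, 0, 0], 0], [0, [0, 0, 0], 0], [0, [0, 0, 0], 0]]'

```text
time_s: 2.7
eef_pos: [0.4366, 0.1027, 0.0123]
eef_rot: [1.928, 2.48, 0.001]
force: [0.9, 0.7, 0.6]
width: 0.902
grasp_force: 0.0
```

>>> apply_moves --deltas '[[0, [0, 0, 0], 0], [0, [0, 0, 0], 0], [0, [0, 0, 0], 0], [0, [0, 0, 0], 0], [0, [0, 0, 0], 0], [0, [0, 0, 0], 0], [0, [0, 0, 0], 0], [0, [0, 0, 0], 0], [0, [0, 0, 0], 0], [0, [0, 0, 0], 0]]'

```text
time_s: 3.53
eef_pos: [0.4361, 0.1018, 0.0118]
eef_rot: [-1.929, -2.479, -0.0]
force: [-1.0, -0.2, 1.1]
width: 0.324
grasp_force: 30.0
```

>>> apply_moves --deltas '[[0, [0, 0, -0.02], 0], [0, [0, 0, -0.03], 0], [0, [0, 0, -0.03], -3.5], [0, [0, 0, -0.03], -7], [0, [0, 0, 0], -3.6], [0, [-0.02, -0.007, 0], 0], [0, [-0.034, -0.011, 0], 0], [0, [-0.034, -0.011, 0], 0], [0, [-0.034, -0.011, 0], 0], [0, [-0.034, -0.011, 0], 0]]'

```text
time_s: 4.37
eef_pos: [0.465, -0.0612, 0.1217]
eef_rot: [-1.609, -2.698, -0.0]
force: [0.2, 1.2, -1.6]
width: 0.325
grasp_force: 30.0
```

>>> apply_moves --deltas '[[0, [-0.034, -0.011, 0], 0], [0, [-0.034, -0.011, 0], 0], [0, [-0.034, -0.011, 0], 0], [0, [-0.034, -0.011, 0], 0], [0, [-0.034, -0.011, 0], 0], [0, [-0.034, -0.011, 0], 0], [0, [-0.034, -0.011, 0], 0], [0, [-0.02, -0.007, 0], 0], [0, [0, 0, 0], 0], [0, [0, 0, 0], 0]]'

```text
time_s: 5.2
eef_pos: [0.5129, -0.328, 0.1211]
eef_rot: [-1.613, -2.695, 0.001]
force: [-0.9, 0.7, -0.9]
width: 0.325
grasp_force: 30.0
```

Run:
```python
from plant import bot
from h import *
import pickle
s=bot.read_state();go(s,[.519,-.353,.023],28.3);print(s["width"],s["grasp_force"])
c=bot.camera("wrist");pickle.dump((s,c),open("w2.pkl","wb"));cv2.imwrite("pics/w2.png",c["pixels"])
```

```text
t 5.2 pos [ 0.5129 -0.328   0.1211] toolx [-0.472  0.881  0.   ] tooly [ 0.881  0.472 -0.001] z [-0.001 -0.    -1.   ] q [ 0.2   0.53  0.4   1.76 -0.25  0.9   1.21]
  shift (before turn) [-0.025  -0.0064  0.0981]
  turn -0.12 shift after turn [-0.025  -0.0064  0.0981]
0.3253484875681608 29.999842643737793
```

View pics/w2.png

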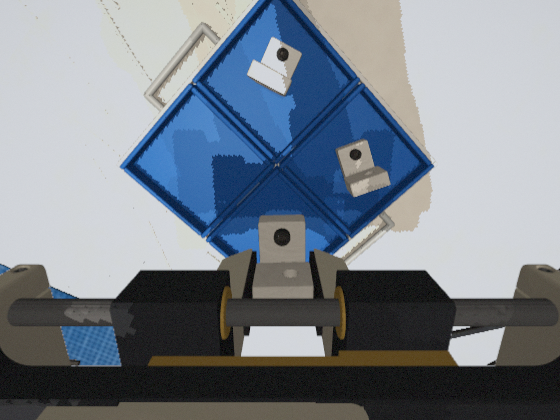

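The wrist view shows the bracket held upright. The tray's outer corners are near (125,166), (432,166) and (277,0), and its centre cross is at (277,165). The left and bottom pockets are empty.

Run:
```python
from h import *
import pickle
s,c=pickle.load(open("w2.pkl","rb"));T=wristT(s,c)
p=ray(c,[(277,164.5),(124,166),(432,166)],.024,T);print(p.round(4))
ce=p[0];u=p[2]-p[1];print("width",np.linalg.norm(u),"diag ang",np.degrees(np.arctan2(u[1],u[0])), "mid",(p[1]+p[2])/2)
ce=(ce+(p[1]+p[2])/2)/2
e=u/np.linalg.norm(u);n=np.array([-e[1],e[0],0])
A=ce-n*.0665;B=ce-e*.0665;print("A",A.round(4),"B",B.round(4))
go(s,[A[0],A[1],.020],28.3)
```

```text
[[ 0.4885 -0.2936  0.024 ]
 [ 0.3769 -0.3548  0.024 ]
 [ 0.6026 -0.2339  0.024 ]]
width 0.25608593209249136 diag ang 28.18001579682007 mid [ 0.48975803 -0.29432332  0.024     ]
A [ 0.5205 -0.3526  0.024 ] B [ 0.4305 -0.3254  0.024 ]
t 5.2 pos [ 0.5129 -0.328   0.1211] toolx [-0.472  0.881  0.   ] tooly [ 0.881  0.472 -0.001] z [-0.001 -0.    -1.   ] q [ 0.2   0.53  0.4   1.76 -0.25  0.9   1.21]
  shift (before turn) [-0.0253 -0.0048  0.1011]
  turn -0.12 shift after turn [-0.0253 -0.0049  0.1011]
```

>>> apply_moves --deltas '[[0, [-0.013, -0.003, 0], 0], [0, [-0.012, -0.002, 0.005], 0], [0, [0, 0, 0.02], 0], [0, [0, 0, 0.025], 0], [0, [0, 0, 0.02], 0], [0, [0, 0, 0.015], 0], [0, [0, 0, 0.01], 0], [0, [0, 0, 0.005], 0], [0, [0, 0, 0], 0], [0, [0, 0, 0], 0]]'

```text
time_s: 6.08
eef_pos: [0.5216, -0.3511, 0.0222]
eef_rot: [1.609, 2.697, 0.0]
force: [-0.2, 0.0, 0.2]
width: 0.324
grasp_force: 30.0
```

>>> apply_moves --deltas '[[0, [0, 0, 0.001], 0], [0, [0, 0, 0.001], 0], [0, [0, 0, 0], 0], [0, [0, 0, 0], 0], [0.35, [0, 0, 0], 0], [0.37, [0, 0, 0], 0], [0.39, [0, 0, 0], 0], [0.4, [0, 0, 0], 0], [0.4, [0, 0, 0], 0], [0.4, [0, 0, 0], 0]]'

```text
time_s: 6.92
eef_pos: [0.5212, -0.3511, 0.0197]
eef_rot: [1.61, 2.698, 0.0]
force: [0.4, 0.2, -0.9]
width: 0.402
grasp_force: 0.0
```

Run:
```python
from plant import bot
from h import *
s=bot.read_state();go(s,[.47,-.08,.15],-38);print(s["width"],s["grasp_force"])
```

```text
t 6.92 pos [ 0.5212 -0.3511  0.0197] toolx [-0.475  0.88  -0.   ] tooly [0.88  0.475 0.   ] z [ 0. -0. -1.] q [ 0.28  0.69  0.34  1.78 -0.32  0.73  1.29]
  shift (before turn) [ 0.2629  0.0836 -0.1303]
  turn 66.34 shift after turn [ 0.1821 -0.2072 -0.1303]
0.40172642143332665 0.0
```

>>> apply_moves --deltas '[[0.4, [0, 0, -0.015], 0], [0.4, [0, 0, -0.03], 0], [0.4, [0, 0, -0.04], 0], [1, [0, 0, -0.04], 0], [1, [0.033, 0.0105, -0.005], 0], [1, [0.033, 0.0105, 0], 0], [1, [0.033, 0.0105, 0], 0], [1, [0.033, 0.0105, 0], 0], [1, [0.033, 0.0105, 0], 0], [1, [0.033, 0.0105, 0], 0]]'

```text
time_s: 7.75
eef_pos: [0.4821, -0.1454, 0.1499]
eef_rot: [1.61, 2.697, 0.001]
force: [0.5, 0.9, -0.3]
width: 0.854
grasp_force: 0.0
```

>>> apply_moves --deltas '[[1, [0.033, 0.0105, 0], 0], [1, [0.033, 0.0105, 0], 0], [1, [0, 0, 0], 7], [1, [0, 0, 0], 7], [1, [0, 0, 0], 7], [1, [0, 0, 0], 7], [1, [0, 0, 0], 7], [1, [0, 0, 0], 7], [1, [0, 0, 0], 7], [1, [0, 0, 0], 7]]'

```text
time_s: 8.58
eef_pos: [0.4698, -0.0788, 0.1499]
eef_rot: [2.693, 1.618, 0.001]
force: [1.0, 0.2, 0.5]
width: 1.0
grasp_force: 0.0
```

>>> apply_moves --deltas '[[1, [0, 0, 0], 5], [1, [0, 0, 0], 5], [1, [0, 0, 0], 0], [1, [0, 0, 0], 0], [1, [0, 0, 0], 0], [1, [0, 0, 0], 0], [1, [0, 0, 0], 0], [1, [0, 0, 0], 0], [1, [0, 0, 0], 0], [1, [0, 0, 0], 0]]'

```text
time_s: 9.42
eef_pos: [0.4698, -0.0789, 0.1497]
eef_rot: [-2.82, -1.386, -0.0]
force: [-0.7, -0.1, 0.6]
width: 0.998
grasp_force: 0.0
```

Run:
```python
from plant import bot
from h import *
import pickle
s=bot.read_state();go(s,[.47,-.08,.15],-38)
c=bot.camera("wrist");pickle.dump((s,c),open("w3.pkl","wb"));im=c["pixels"];t=bot.camera("top")["pixels"]
# project bracket 2 guess
T=np.linalg.inv(wristT(s,c));p=T[:3,:3]@np.array([.47,-.08,.02])+T[:3,3];q=(c["intrinsics"]@p);x,y=(q[:2]/q[2]).astype(int);print(x,y)
x0,y0=x-32,y-32
print("origin",x0,y0)
a=cv2.resize(im[y0:y0+64,x0:x0+40+24],(448,448),interpolation=cv2.INTER_CUBIC)
b=cv2.resize(t[155:275,300:420],(340,340),interpolation=cv2.INTER_CUBIC);b=cv2.copyMakeBorder(b,0,108,0,0,cv2.BORDER_CONSTANT)
cv2.imwrite("pics/w3.png",np.hstack([a,b]))
```

```text
t 9.42 pos [ 0.4698 -0.0789  0.1497] toolx [0.611 0.792 0.   ] tooly [ 0.792 -0.611  0.   ] z [ 0.  0. -1.] q [-0.47  0.32  0.67  2.06 -0.26  0.84 -0.31]
  shift (before turn) [-0.0008  0.0008 -0.0003]
  turn 0.34 shift after turn [-0.0008  0.0008 -0.0003]
283 201
origin 251 169
```

View pics/w3.png

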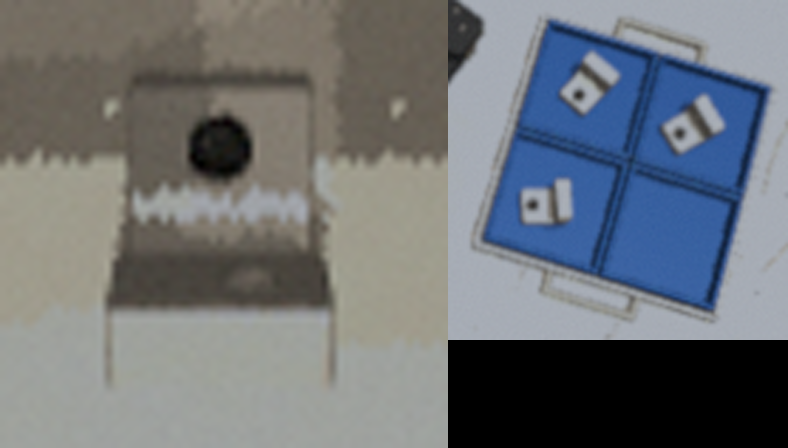

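Left crop: bracket 2 is square to the gripper, with its plate-top front edge from (266.3,212.8) to (298.3,212.7). Right crop (top view): bracket 1 stands in its pocket, and only the lower-right pocket (B) is still empty.

Run:
```python
from h import *
import pickle
s,c=pickle.load(open("w3.pkl","rb"));T=wristT(s,c)
a=ray(c,[(266.3,212.7),(298.3,212.6),(266.3,223.7),(298.3,223.7)],.04,T)
b=ray(c,[(269,181.2),(295.3,181.2)],.012,T)
print(np.linalg.norm(a[0]-a[1]),np.linalg.norm(b[0]-b[1]))
ang=np.degrees(np.arctan2(*(a[1]-a[0])[[1,0]]));v=b.mean(0)-a[:2].mean(0)
print(ang,np.linalg.norm(v[:2]),np.degrees(np.arctan2(v[1],v[0]))-90)
t=a.mean(0);print(t);go(s,[t[0],t[1],.0115],ang)
```

```text
0.029260758338976945 0.02570714733681878
-37.49008865020189 0.02313698172312277 -37.312691797038354
[ 0.4629711  -0.08681814  0.04      ]
t 9.42 pos [ 0.4698 -0.0789  0.1497] toolx [0.611 0.792 0.   ] tooly [ 0.792 -0.611  0.   ] z [ 0.  0. -1.] q [-0.47  0.32  0.67  2.06 -0.26  0.84 -0.31]
  shift (before turn) [-0.0105 -0.0006  0.1382]
  turn -0.17 shift after turn [-0.0105 -0.0006  0.1382]
```

>>> apply_moves --deltas '[[1, [-0.006, 0, 0.01], 0], [1, [-0.0055, -0.0005, 0.02], 0], [1, [0, 0, 0.025], 0], [1, [0, 0, 0.025], 0], [1, [0, 0, 0.025], 0], [1, [0, 0, 0.02], 0], [1, [0, 0, 0.0135], 0], [1, [0, 0, 0], 0], [0, [0, 0, 0], 0], [0, [0, 0, 0], 0]]'

```text
time_s: 10.35
eef_pos: [0.4629, -0.0879, 0.0119]
eef_rot: [2.819, 1.385, 0.001]
force: [0.5, 0.5, 0.6]
width: 0.902
grasp_force: 0.0
```

>>> apply_moves --deltas '[[0, [0, 0, 0], 0], [0, [0, 0, 0], 0], [0, [0, 0, 0], 0], [0, [0, 0, 0], 0], [0, [0, 0, 0], 0], [0, [0, 0, 0], 0], [0, [0, 0, 0], 0], [0, [0, 0, 0], 0], [0, [0, 0, 0], 0], [0, [0, 0, 0], 0]]'

```text
time_s: 11.18
eef_pos: [0.4624, -0.0876, 0.0112]
eef_rot: [-2.82, -1.385, -0.0]
force: [-0.1, 0.7, 0.7]
width: 0.326
grasp_force: 30.0
```

Run:
```python
from plant import bot
from h import *
s=bot.read_state();print(s["width"],s["grasp_force"]);go(s,[.4305,-.3254,.12],-61.8)
```

```text
0.3257871565422829 30.00006526708603
t 11.18 pos [ 0.4624 -0.0876  0.0112] toolx [0.611 0.792 0.   ] tooly [ 0.792 -0.611 -0.   ] z [ 0.  0. -1.] q [-0.28  0.54  0.48  2.18 -0.5   0.52 -0.08]
  shift (before turn) [-0.2077  0.12   -0.1088]
  turn 24.13 shift after turn [-0.1405  0.1945 -0.1088]
```

>>> apply_moves --deltas '[[0, [0, 0, -0.02], 0], [0, [0, 0, -0.03], 0], [0, [0, 0, -0.03], 5], [0, [0, 0, -0.029], 7], [0, [0, 0, 0], 7], [0, [0, 0, 0], 5.1], [0, [-0.0105, 0.0145, 0], 0], [0, [-0.0165, 0.023, 0], 0], [0, [-0.0165, 0.023, 0], 0], [0, [-0.0165, 0.023, 0], 0]]'

```text
time_s: 12.02
eef_pos: [0.4487, -0.1902, 0.1201]
eef_rot: [-3.046, -0.768, 0.0]
force: [0.5, -0.7, -0.3]
width: 0.326
grasp_force: 30.0
```

>>> apply_moves --deltas '[[0, [-0.0165, 0.023, 0], 0], [0, [-0.0165, 0.023, 0], 0], [0, [-0.0165, 0.023, 0], 0], [0, [-0.0165, 0.023, 0], 0], [0, [-0.012, 0.0165, 0], 0], [0, [0, 0, 0], 0], [0, [0, 0, 0], 0], [0, [0, 0, 0], 0], [0, [0, 0, 0], 0], [0, [0, 0, 0], 0]]'

```text
time_s: 12.85
eef_pos: [0.432, -0.3207, 0.1201]
eef_rot: [-3.045, -0.769, -0.0]
force: [0.5, 0.4, -1.2]
width: 0.324
grasp_force: 30.0
```

Run:
```python
from plant import bot
from h import *
s=bot.read_state();print(s["width"],s["grasp_force"]);go(s,[.4305,-.3254,.0195],-61.8)
```

```text
0.32428293337370906 29.99989628791809
t 12.85 pos [ 0.432  -0.3207  0.1201] toolx [0.88  0.475 0.   ] tooly [ 0.475 -0.88  -0.001] z [-0.     0.001 -1.   ] q [ 0.01  0.49  0.74  1.95 -0.43  0.86 -0.09]
  shift (before turn) [-0.0036  0.0035  0.1005]
  turn 0.13 shift after turn [-0.0036  0.0035  0.1005]
```

>>> apply_moves --deltas '[[0, [-0.0035, 0.0035, 0.005], 0], [0, [0, 0, 0.02], 0], [0, [0, 0, 0.025], 0], [0, [0, 0, 0.02], 0], [0, [0, 0, 0.015], 0], [0, [0, 0, 0.01], 0], [0, [0, 0, 0.005], 0], [0, [0, 0, 0], 0], [0, [0, 0, 0], 0], [0, [0, 0, 0], 0]]'

```text
time_s: 13.68
eef_pos: [0.4306, -0.3271, 0.0207]
eef_rot: [3.046, 0.766, 0.001]
force: [-0.4, -0.4, -1.0]
width: 0.321
grasp_force: 30.0
```

>>> apply_moves --deltas '[[0, [0, 0, 0.001], 0], [0, [0, 0, 0], 0], [0, [0, 0, 0], 0], [0.35, [0, 0, 0], 0], [0.37, [0, 0, 0], 0], [0.39, [0, 0, 0], 0], [0.4, [0, 0, 0], 0], [0.4, [0, 0, 0], 0], [0.4, [0, 0, 0], 0], [0.4, [0, 0, 0], 0]]'

```text
time_s: 14.52
eef_pos: [0.4302, -0.3268, 0.0192]
eef_rot: [3.047, 0.766, 0.0]
force: [0.6, 0.2, 0.1]
width: 0.401
grasp_force: 0.0
```

>>> apply_moves --deltas '[[0.4, [0, 0, -0.015], 0], [0.4, [0, 0, -0.03], 0], [0.4, [0, 0, -0.04], 0], [0.4, [0, 0, -0.04], 0], [0.4, [0.03, 0, -0.02], 0], [0.4, [0.03, -0.02, 0], 0], [0.4, [0.03, -0.03, 0], 0], [0.4, [0.03, -0.03, 0], 0], [0.4, [0.02, -0.03, 0], 0], [0.4, [0, 0, 0], 0]]'

```text
time_s: 15.35
eef_pos: [0.5027, -0.1562, 0.1632]
eef_rot: [-3.038, -0.781, 0.001]
force: [1.0, -0.2, -0.8]
width: 0.402
grasp_force: 0.0
```

Run:
```python
from plant import bot
import cv2,numpy as np
s=bot.read_state();print(s["time_s"],s["eef_pos"],s["width"],s["force"])
t=bot.camera("top")["pixels"];w=bot.camera("scene")["pixels"]
f=lambda i:cv2.resize(i,(400,300),interpolation=cv2.INTER_CUBIC)
cv2.imwrite("pics/e.png",np.hstack([f(t[155:275,280:440]),f(w[190:310,280:440])]))
```

```text
15.35 [ 0.50267774 -0.15616359  0.16324202] 0.40166160584467525 [ 0.95880164 -0.20808094 -0.78261192]
```

View pics/e.png

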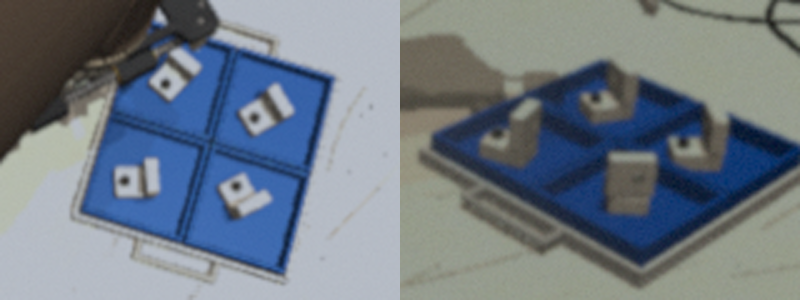

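Both views show all four pockets holding one upright bracket each. The two new ones are at (265,110) and (242,195) in the left crop, and the gripper is clear at z = 0.163 m. I'm handing the job in.

```bash
python3 -c "
from plant import bot
print(bot.finish_job())"
```

```text
the job is handed in; nothing more can be done
None
```

Both bench brackets stand upright in the two empty pockets, one in each, with the gripper clear; I handed the job in at about 15.5 s, and no verdict came back.

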